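# Let a tin out of the lever-lidded tin dispenser

## Task

Let the tin out of the white tin dispenser: press its red lever pad down with the fingertips so that the lid swings up, and keep it down until the tin has rolled out and lies in the tray. Then ease the lever back up under the fingers so that the lid comes down softly and shuts without slamming, and move clear. Touch only the lever, never the lid or the tin; grasp and lift nothing, leave the tin lying in the tray and leave the things round about where they stand.

Things in the scene. Friction and masses are not known exactly. Their poses are not given: they have to be found in the camera images.
- dispenser: tin dispenser, fixed to the worktop: white box with a wooden lid and an open low-walled tray at its front, 285 mm deep in all, 100 mm wide, about 140 mm high. Origin under the middle of the box, on the worktop; its +x points to the back, +y to the left, +z up. The box spans x -85 to +85 mm; the tray lies in front of it, x -85 to -202 mm, y +-47 mm, its rim 54 mm high. Inside the box a ramp (10 degrees) descends to the tray.
- lid (a joint): wooden lid, 172 x 96 mm, hinged at its back edge (dispenser x +80, z 135 mm); a clear flap hangs 88 mm from its front edge and holds the tin back. Angle, rad: 0 shut, 0.6 fully open (front edge 240 mm up, flap out to x -115 mm). Rigidly linked: lid = 1.5 x lever. From about 0.35 the tin can pass. Let go, it slams; gentle is under 1.2 rad/s over the last 0.25 rad (pad rising under 100 mm/s).
- lever (a joint): angle of the lever, rad: 0 up (lid shut), 0.4 fully down at its stop. Pivot at dispenser x -40, z 70 mm, axis along the dispenser's y.
- lever_pad (a point): red pad, 44 x 44 x 9 mm, on the front end of the steel lever, right of the tray. The point is the centre of its upper face: dispenser x -175, y -92, z 97 mm when up. The face tilts 0.2 rad either way over the stroke. Fully down the centre has sunk about 54 mm almost straight, to z 43 mm. About 3 to 6 N press it; the lid's weight brings it back up.
- tin_center (a point): centre of the tin, 57 mm in diameter and 72 mm long, 0.2 kg, lying on its side across the chute behind the flap, free to roll. At the start about at dispenser x -62, z 66 mm; in the tray, against its front lip, about at x -166, z 53 mm. It rolls out by itself within about 1 s of the lid being open.
- honey_jar: bystander: squat jar with a red lid, 65x65x100 mm, stands left of the dispenser; origin at the centre of its underside
- spice_jar: bystander: small clear spice jar with a black cap, 41x41x105 mm, stands right of the dispenser, behind the lever pad; origin at the centre of its underside
- mushroom: bystander: brown mushroom, 72x65x35 mm, on the worktop; origin at the centre of its underside
- lemon_2: bystander: lemon, 78x60x58 mm, on the worktop; origin at its underside
- kitchen_timer: bystander: round kitchen timer with a black dial, 68x68x46 mm; origin at the centre of its underside
- tin: the same tin (plain food tin); origin at the centre of one of its end faces, z along its axis

How it is judged:
By the outcome, as a careful person would: the job done as asked, in the order asked, and still so for the second after the job is handed in, with the robot touching nothing.
It also fails if it takes over 38 s, if anything falls off the work surface, if the arm or the gripper's body presses on something with over 40 N, if the wrist force passes 120 N, or if a joint passes its speed limit or range.

## Robot

A 7-joint arm with a two-finger parallel gripper is mounted at the origin on a cart in front of the work surface, level with it; the furniture and walls round the work are solid. World frame = base frame: x ahead of the robot, y to its left, z up, the work surface at z = 0. Lengths are in m, angles in rad, forces in N, time in s.
With the tool pointing down it reaches from about 0.4 to 0.925 m from the base axis. Payload 5.6 kg.
Tool frame: the origin (TCP) lies on the front face of the gripper's body, between the roots of the fingers; the fingertips stand 73 mm ahead of it and the grasp point (between the pads) lies 54 mm ahead of it; z points along the fingers, y is the line along which they close (so a half turn about z gives the same grasp; the last joint's range is limited). The gripper opens to 85 mm and grips with 20 to 120 N. Pads are 22 mm wide; open, the fingers measure 114 mm over their backs; the gripper's body (76 mm by 85 mm) begins 54 mm behind the grasp point. The pads swing forward as they close: fully open they stand 13 mm farther back than shut.
Start: joints at [1.277, 0.468, -0.012, 1.603, 0.006, 1.071, -0.056], TCP at [0.161, -0.63, 0.304] pointing down, gripper open.
Joint ranges: [-2.53, 2.53], [-0.31, 2.02], [-1.57, 1.55], [0.28, 2.44], [-1.29, 4.43], [0.15, 1.84], [-2.92, 2.92]. Speed limits (rad/s): [2.57, 2.57, 3.14, 3.14, 3.14, 3.14, 3.14].

## Interface

Orientations are given as [roll, pitch, yaw] about the fixed x, y, z axes, in that order (R = Rz(yaw) Ry(pitch) Rx(roll)).
In Python, from rig import get_state, read_camera, hand_in gives the robot as it stands.
- The arm moves only by the tool step_arm, never from a script. Its argument "deltas" is a list of rows, each a list of 3 entries, a list of its own where there are three numbers: the finger opening in mm, from 0 to 85.4, then the shift along the tool's x, y, z in units of 30 mm (1.0 is 30 mm), then the turn about the tool's z in units of 6 degrees (1.0 is 6 degrees). A call has 1 to 10 rows; each row is the pose to reach, as a shift and turn from the pose commanded when the call began, along the tool's axes at that moment; what a row does not reach only later rows make up. A row lasts 1/8 s, in which the tool goes at most 62.5 mm and 10.7 degrees, less where a joint would pass 70% of its speed; a pose out of reach is approached as far as the arm can. A call with a gripper value outside its range is refused whole. The fingers move at their own pace and stop on an object; "newtons" is the grip in N (left out, the last holds). Time passes only in rows, so rows that repeat a pose let the fingers close. It gives the time, the measured TCP pose, the force, the opening and the grip force at its end, in the units of the state.
- get_state(): the state, without advancing time (a new reading comes with each control period).
- read_camera(name): name is "side" or "top" or "wrist"; returns a dict with "pixels" (384x512x3 uint8, blue, green, red), "depth" (384x512 float32, m along the optical axis (not along the pixel's ray), 0 where there is no reading), "mtx" (3x3 intrinsics, pixels), "R" (3x3) and "t" (3): a world point X has camera coordinates R X + t. Camera axes: x right, y down, z forward; pixel columns grow to the right and rows downward; lengths in m; the calibration is good to about 2 mm. The wrist camera is an equidistant fisheye: a pixel r from the principal point sees the ray r / f radians off the axis. A picture is of the moment at which its call begins.
- hand_in(): hands the job in; it is judged then, once.
The state is a dict: "time": time; "joints": joint angles; "qvel": joint speeds; "tau": joint torques, N m; "tool_pos": TCP position; "eef_rot": TCP orientation; "force": force on the tool from outside, world axes, zero at the start; "moment": the same for the moment, N m; "width": opening from 0.0 (shut) to 1.0 (fully open); "finger_force": force on a finger pad.
Only numpy, scipy, OpenCV 4.12 (cv2) and the standard library are available. Lean on these libraries where they do the work, as an engineer would, in place of code of your own. Each camera call takes 0.05 s, during which the arm holds its last target. There are 200 camera calls.

## Working session

There is one attempt and no reset: what is moved stays moved. The work goes in short steps, Python scripts to look and compute and a tool call to move; the robot and the scene stay as the last step left them, time stands still between calls to the robot, and variables do not carry over. Pictures are saved under pics/ and viewed, at most 10 in all, crops included, and the job is handed in when it is done.

Besides the shell and the picture viewer there is one more tool, called after "Emit:" in YAML: its name, and indented under it one key for each argument. step_arm: Moves the arm, as the interface text tells. Its arguments: {"type":"object","properties":{"deltas":{"type":"array"},"newtons":{"type":"number"}},"required":["deltas"]}

```bash
mkdir -p pics
python3 - <<'E'
from rig import *
import cv2,numpy as np
s=get_state();print({k:np.round(v,3) for k,v in s.items()})
ims=[]
for n in("side","top"):
    c=read_camera(n);np.savez(n+".npz",**c);ims.append(c["pixels"])
    print(n,c["mtx"].round(1).tolist(),c["R"].round(3).tolist(),c["t"].round(3))
cv2.imwrite("pics/top0.png",ims[1]);cv2.imwrite("pics/side0.png",ims[0])
E
```

```text
{'time': np.float64(0.0), 'joints': array([ 1.277,  0.468, -0.012,  1.604,  0.006,  1.071, -0.056]), 'qvel': array([-0.   ,  0.001, -0.   , -0.001,  0.001, -0.001, -0.001]), 'tau': array([ 0.0000e+00, -5.3239e+01,  2.2000e-02, -2.5131e+01,  1.2000e-02,
        8.0000e-03,  0.0000e+00]), 'tool_pos': array([ 0.161, -0.629,  0.303]), 'eef_rot': array([-3.14 ,  0.   ,  0.251]), 'force': array([ 0.7  , -0.05 , -0.286]), 'moment': array([ 0.003,  0.018, -0.012]), 'finger_force': np.float64(0.0), 'width': np.float64(1.004)}
side [[375.2, 0.0, 251.9], [0.0, 375.2, 200.9], [0.0, 0.0, 1.0]] [[-0.872, -0.49, 0.017], [-0.193, 0.311, -0.931], [0.451, -0.814, -0.366]] [0.595 0.154 0.913]
top [[361.8, 0.0, 249.8], [0.0, 361.8, 195.5], [0.0, 0.0, 1.0]] [[0.007, -1.0, 0.016], [-0.988, -0.009, -0.153], [0.153, -0.015, -0.988]] [0.171 0.559 0.931]
```

View pics/top0.png

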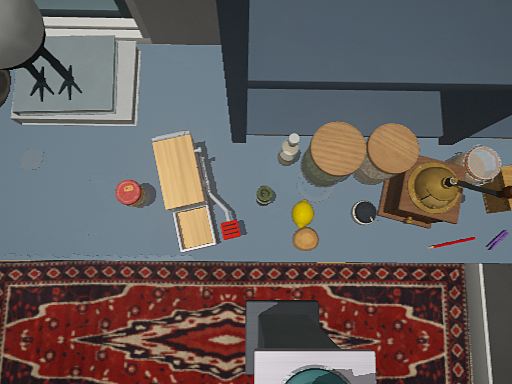

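View pics/side0.png

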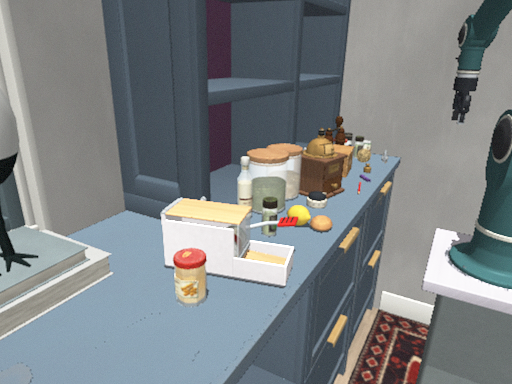

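The top view shows the lid at about (178,172), the tray at (195,228), the red pad at (230,229) and the spice jar at (264,195). The side view agrees, with the pad at (288,222).

```bash
cat > h.py <<'E'
import cv2,numpy as np
def red(im,roi):
    h=cv2.cvtColor(im,cv2.COLOR_BGR2HSV)
    m=(((h[...,0]<8)|(h[...,0]>172))&(h[...,1]>150)&(h[...,2]>90)).astype(np.uint8)
    k=np.zeros_like(m);x0,x1,y0,y1=roi;k[y0:y1,x0:x1]=1
    return m*k
def ray(c,uv,z):
    d=c["R"].T@np.linalg.inv(c["mtx"])@[uv[0],uv[1],1];o=-c["R"].T@c["t"]
    return o+d*(z-o[2])/d[2]
def pts(c,m):
    v,u=np.nonzero(m&(c["depth"]>0));z=c["depth"][v,u]
    P=(np.linalg.inv(c["mtx"])@np.c_[u,v,np.ones(len(u))].T)*z
    return (c["R"].T@(P-c["t"][:,None])).T
E
python3 - <<'E'
from h import *
for n,roi in(("top",(212,248,210,245)),("side",(275,302,212,232))):
    c=dict(np.load(n+".npz"));m=red(c["pixels"],roi);m=cv2.morphologyEx(m,cv2.MORPH_CLOSE,np.ones((5,5)))
    r=cv2.minAreaRect(np.argwhere(m)[:,::-1].astype(np.float32))
    P=pts(c,m);print(n,m.sum(),r,ray(c,r[0],.097),np.median(P,0),P.min(0),P.max(0))
c=dict(np.load("top.npz"));h=cv2.cvtColor(c["pixels"],cv2.COLOR_BGR2HSV)
k=np.zeros(h.shape[:2],np.uint8);k[130:213,145:206]=1
m=((h[...,0]>8)&(h[...,0]<28)&(h[...,1]>70)).astype(np.uint8)*k
P=pts(c,m);P=P[P[:,2]>.12];r=cv2.minAreaRect((P[:,:2]*1000).astype(np.float32));print(r,np.median(P[:,2]))
bx=cv2.boxPoints(r)/1000;print(bx)
for nm,roi,zz in(("lemon/mush",None,None),):pass
# spice jar and others
P=pts(c,np.ones_like(m));
for u,v in((264,195),(303,213),(306,239),(130,192),(289,148)):
    print((u,v),P.reshape(-1,3)[0:0].shape, [ray(c,(u,v),z).round(3) for z in(.05,.1)])
E
```

```text
top 289 ((230.0308837890625, 229.300537109375), (16.639602661132812, 17.31418228149414), 77.00537872314453) [0.46352088 0.22543799 0.097     ] [0.4640204  0.22549993 0.0987675 ] [ 0.43923841  0.20151606 -0.00154435] [0.49244243 0.24842869 0.10740303]
side 149 ((287.5177307128906, 221.2655029296875), (8.314876556396484, 19.490066528320312), 86.18592071533203) [0.45608347 0.23362936 0.097     ] [0.45623825 0.23531911 0.09706865] [0.4356886  0.05171253 0.00463501] [0.50899654 0.25030298 0.10190625]
((603.1736450195312, 353.34393310546875), (174.842529296875, 95.62478637695312), 13.434626579284668) 0.14094709453165682
[[0.5070361  0.37953687]
 [0.5292531  0.2865288 ]
 [0.6993112  0.327151  ]
 [0.67709416 0.42015907]]
(264, 195) (0, 3) [array([0.558, 0.138, 0.05 ]), array([0.55 , 0.141, 0.1  ])]
(303, 213) (0, 3) [array([0.511, 0.035, 0.05 ]), array([0.506, 0.043, 0.1  ])]
(306, 239) (0, 3) [array([0.443, 0.028, 0.05 ]), array([0.441, 0.036, 0.1  ])]
(130, 192) (0, 3) [array([0.563, 0.494, 0.05 ]), array([0.555, 0.478, 0.1  ])]
(289, 148) (0, 3) [array([0.689, 0.07 , 0.05 ]), array([0.674, 0.076, 0.1  ])]
```

Run:
```python
from h import *
from scipy.spatial.transform import Rotation as R
from rig import get_state
c=dict(np.load("top.npz"));P=pts(c,np.ones((384,512),np.uint8))
for y in np.arange(-.6,.3,.1):
    q=P[(P[:,1]>y)&(P[:,1]<y+.1)&(P[:,0]>.36)]
    print(y.round(1),[q[(q[:,0]>x)&(q[:,0]<x+.05)][:,2].max(initial=0).round(2) for x in(.4,.45,.5,.55,.6)])
s=get_state();M=R.from_euler('xyz',s["eef_rot"]).as_matrix();p=s["tool_pos"]
for w in((.40,-.30,.33),(.42,0,.33),(.458,.222,.25)):print(w,(M.T@(np.array(w)-p)/.03).round(2))
```

```text
-0.6 [np.float64(0.02), np.float64(0.02), np.float64(0.06), np.float64(0.0), np.float64(0.1)]
-0.5 [np.float64(0.01), np.float64(0.01), np.float64(0.1), np.float64(0.12), np.float64(0.13)]
-0.4 [np.float64(0.01), np.float64(0.15), np.float64(0.26), np.float64(0.25), np.float64(0.15)]
-0.3 [np.float64(0.01), np.float64(0.14), np.float64(0.2), np.float64(0.24), np.float64(0.19)]
-0.2 [np.float64(0.01), np.float64(0.05), np.float64(0.15), np.float64(0.18), np.float64(0.18)]
-0.1 [np.float64(0.03), np.float64(0.03), np.float64(0.01), np.float64(0.19), np.float64(0.19)]
-0.0 [np.float64(0.04), np.float64(0.06), np.float64(0.06), np.float64(0.19), np.float64(0.19)]
0.1 [np.float64(0.0), np.float64(0.01), np.float64(0.11), np.float64(0.11), np.float64(0.01)]
0.2 [np.float64(0.11), np.float64(0.11), np.float64(0.14), np.float64(0.14), np.float64(0.08)]
(0.4, -0.3, 0.33) [10.44 -8.66 -0.89]
(0.42, 0, 0.33) [ 13.56 -18.18  -0.87]
(0.458, 0.222, 0.25) [ 16.63 -25.03   1.81]
```

Emit:
step_arm:
  deltas:
    - [0, [1.0, -0.9, -0.3], 0]
    - [0, [2.2, -1.8, -0.6], 0]
    - [0, [3.4, -2.8, -0.9], 0]
    - [0, [4.6, -3.8, -0.9], 0]
    - [0, [5.8, -4.8, -0.9], 0]
    - [0, [7.0, -5.8, -0.9], 0]
    - [0, [8.2, -6.8, -0.9], 0]
    - [0, [9.4, -7.8, -0.9], 0]
    - [0, [10.4, -8.7, -0.9], 0]
    - [0, [10.4, -8.7, -0.9], 0]
  newtons: 30

```text
time: 1.35
tool_pos: [0.4005, -0.2963, 0.3307]
eef_rot: [-3.141, -0.0, 0.257]
force: [0.6, -0.4, -0.3]
width: -0.0
finger_force: 0.0
```

Emit:
step_arm:
  deltas:
    - [0, [0.4, -1.2, 0], 0]
    - [0, [0.9, -2.6, 0], 0]
    - [0, [1.4, -4.0, 0], 0]
    - [0, [1.8, -5.4, 0], 0]
    - [0, [2.3, -6.8, 0], 0]
    - [0, [2.7, -8.2, 0], 0]
    - [0, [3.1, -9.5, 0], 0]
    - [0, [3.9, -11.2, 0.2], 0]
    - [0, [4.7, -12.9, 0.5], 0]
    - [0, [5.4, -14.5, 1.0], 0]

```text
time: 2.6
tool_pos: [0.4487, 0.1628, 0.3009]
eef_rot: [3.141, -0.001, 0.249]
force: [0.2, -0.6, -0.5]
width: 0.001
finger_force: 0.0
```

Emit:
step_arm:
  deltas:
    - [0, [0, 0, 0], 0]
    - [0, [0, 0, 0], 0]

```text
time: 2.85
tool_pos: [0.4479, 0.1609, 0.3004]
eef_rot: [3.141, 0.001, 0.25]
force: [0.6, 0.1, -0.6]
width: -0.0
finger_force: 0.0
```

Run:
```python
from h import *
from rig import *
from scipy.spatial.transform import Rotation as R
s=get_state();M=R.from_euler('xyz',s["eef_rot"]).as_matrix();p=s["tool_pos"]
print(p,s["eef_rot"],s["force"],s["joints"].round(2) if hasattr(s["joints"],'round') else s["joints"])
print((M.T@(np.array((.457,.224,.19))-p)/.03).round(2))
c=read_camera("wrist");np.savez("wrist.npz",**c);cv2.imwrite("pics/w1.png",c["pixels"])
o=-c["R"].T@c["t"]; f=c["mtx"][0,0]
def fray(u,v,z):
    x,y=(u-c["mtx"][0,2])/f,(v-c["mtx"][1,2])/f;t=np.hypot(x,y)
    d=c["R"].T@np.array([x/t*np.sin(t),y/t*np.sin(t),np.cos(t)]);return o+d*(z-o[2])/d[2]
m=red(c["pixels"],(0,512,0,384))
n,l,st,ce=cv2.connectedComponentsWithStats(m)
for i in range(1,n):
    if st[i,4]>40:print(st[i],ce[i].round(1),fray(*ce[i],.097).round(4))
```

```text
[0.44789763 0.16091568 0.3004089 ] [3.14091376e+00 1.36717219e-03 2.49666781e-01] [ 0.573914    0.13226066 -0.64230486] [ 0.14  0.24 -0.62  1.99  0.17  0.96 -1.9 ]
[ 0.82 -1.97  3.68]
[  0   9  29  50 779] [13. 34.] [0.5516 0.478  0.097 ]
[ 171  127   46   46 1995] [193.4 149.6] [0.4616 0.2243 0.097 ]
[  22  155  202  113 4646] [105.  211.2] [0.3744 0.3091 0.097 ]
[ 93 174  16   5  51] [ 99.5 176. ] [0.4122 0.3192 0.097 ]
[ 147  199   80   33 1260] [192.1 212.3] [0.3994 0.2135 0.097 ]
[316 228  16   9  66] [324.5 231.6] [0.4116 0.078  0.097 ]
[ 312  233   99   48 2384] [363.3 256.8] [0.3921 0.0235 0.097 ]
```

View pics/w1.png

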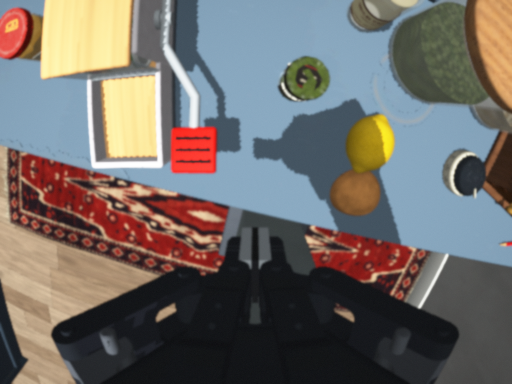

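The pad is at (193,150), which puts it at (0.462, 0.224), in agreement with the top view. The fingers are shut and the way down is clear. Next I descend to just above the pad.

Emit:
step_arm:
  deltas:
    - [0, [0.5, -1.0, 0.3], 0]
    - [0, [0.85, -1.9, 1.0], 0]
    - [0, [0.85, -1.9, 2.0], 0]
    - [0, [0.85, -1.9, 3.0], 0]
    - [0, [0.85, -1.9, 3.5], 0]
    - [0, [0.85, -1.9, 3.8], 0]
    - [0, [0.85, -1.9, 3.9], 0]
    - [0, [0.85, -1.9, 3.9], 0]

```text
time: 3.9
tool_pos: [0.4587, 0.2237, 0.1844]
eef_rot: [3.142, -0.001, 0.25]
force: [-0.9, 0.2, 0.4]
width: 0.0
finger_force: 0.0
```

Emit:
step_arm:
  deltas:
    - [0, [0, 0, 0.25], 0]
    - [0, [0, 0, 0.5], 0]
    - [0, [0, 0, 0.75], 0]
    - [0, [0, 0, 1.0], 0]
    - [0, [0, 0, 1.25], 0]
    - [0, [0, 0, 1.5], 0]
    - [0, [0, 0, 1.75], 0]
    - [0, [0, 0, 1.95], 0]
    - [0, [0, 0, 2.1], 0]
    - [0, [0, 0, 2.1], 0]

```text
time: 5.15
tool_pos: [0.4591, 0.2239, 0.1209]
eef_rot: [-3.141, -0.001, 0.251]
force: [1.7, -0.5, 3.8]
width: -0.005
finger_force: 1.4
```

Run:
```python
from h import *
from rig import *
print(get_state()["force"])
a=[read_camera(n)["pixels"] for n in("top","side")]
cv2.imwrite("pics/p1.png",np.hstack([cv2.resize(a[0][100:280,120:320],(400,360)),cv2.resize(a[1][150:310,150:350],(400,360))]))
```

```text
[ 1.72679112 -0.46170238  3.75935348]
```

View pics/p1.png

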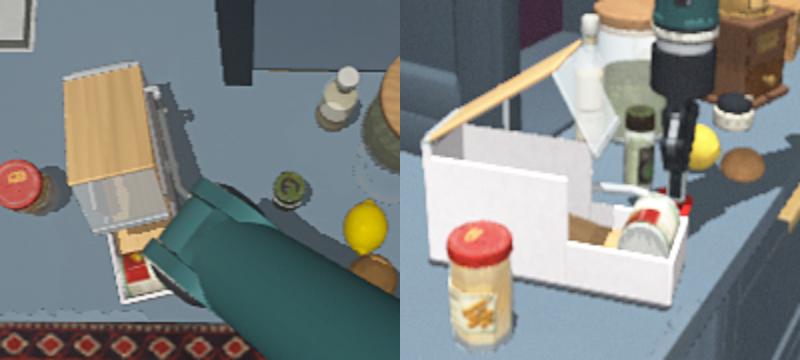

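The right half of the picture shows the lid fully up and the tin lying in the tray at about (650,225), against the front lip. I hold for a moment, then ease up at about 25 mm/s.

Emit:
step_arm:
  deltas:
    - [0, [0, 0, 0], 0]
    - [0, [0, 0, 0], 0]
    - [0, [0, 0, 0], 0]
    - [0, [0, 0, 0], 0]
    - [0, [0, 0, 0], 0]
    - [0, [0, 0, 0], 0]
    - [0, [0, 0, 0], 0]
    - [0, [0, 0, 0], 0]

```text
time: 6.25
tool_pos: [0.4583, 0.2237, 0.1209]
eef_rot: [-3.142, -0.0, 0.251]
force: [2.0, 1.7, 4.2]
width: 0.004
finger_force: 1.5
```

Run:
```python
from h import *
from rig import *
print(get_state()["force"],get_state()["tool_pos"])
a=read_camera("side")["pixels"]
cv2.imwrite("pics/p2.png",cv2.resize(a[150:310,150:350],(500,400)))
```

```text
[1.97802322 1.74430052 4.16142248] [0.4583349  0.22373192 0.12085189]
```

View pics/p2.png

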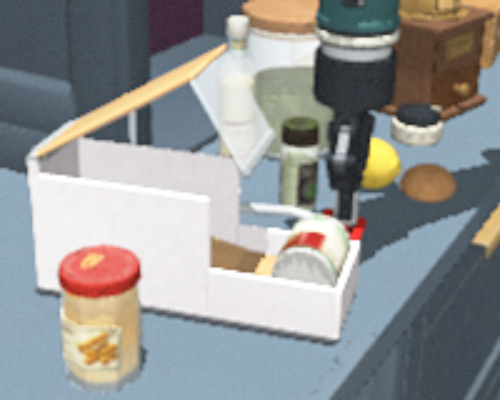

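The tin is at rest in the tray at about (310,250), with the lid still up. Now I ease the lever up.

Emit:
step_arm:
  deltas:
    - [0, [0, 0, -0.1], 0]
    - [0, [0, 0, -0.2], 0]
    - [0, [0, 0, -0.3], 0]
    - [0, [0, 0, -0.4], 0]
    - [0, [0, 0, -0.5], 0]
    - [0, [0, 0, -0.6], 0]
    - [0, [0, 0, -0.7], 0]
    - [0, [0, 0, -0.8], 0]
    - [0, [0, 0, -0.9], 0]
    - [0, [0, 0, -1.0], 0]

```text
time: 7.55
tool_pos: [0.4586, 0.2236, 0.1511]
eef_rot: [3.141, -0.0, 0.251]
force: [-0.4, -0.9, 2.1]
width: -0.002
finger_force: 1.4
```

Emit:
step_arm:
  deltas:
    - [0, [0, 0, -0.1], 0]
    - [0, [0, 0, -0.2], 0]
    - [0, [0, 0, -0.3], 0]
    - [0, [0, 0, -0.4], 0]
    - [0, [0, 0, -0.5], 0]
    - [0, [0, 0, -0.6], 0]
    - [0, [0, 0, -0.7], 0]
    - [0, [0, 0, -0.8], 0]
    - [0, [0, 0, -0.9], 0]
    - [0, [0, 0, -1.0], 0]

```text
time: 8.8
tool_pos: [0.4578, 0.2235, 0.1807]
eef_rot: [3.141, 0.001, 0.251]
force: [0.2, 0.0, 0.1]
width: 0.001
finger_force: 0.0
```

Emit:
step_arm:
  deltas:
    - [0, [0, 0, -0.1], 0]
    - [0, [0, 0, -0.2], 0]
    - [0, [0, 0, -0.4], 0]
    - [0, [0, 0, -0.8], 0]
    - [0, [0, 0, -1.4], 0]
    - [0, [0, 0, -2.2], 0]
    - [0, [0, 0, -3.0], 0]
    - [0, [-0.3, 0.6, -3.8], 0]
    - [0, [-0.6, 1.4, -4.0], 0]
    - [0, [-0.6, 1.4, -4.0], 0]

```text
time: 10.05
tool_pos: [0.4517, 0.1771, 0.3025]
eef_rot: [3.14, -0.002, 0.248]
force: [-0.8, -0.2, -0.8]
width: 0.002
finger_force: 0.0
```

Run:
```python
from h import *
from rig import *
s=get_state();print(s["force"],s["tool_pos"],s["time"])
a=[read_camera(n)["pixels"] for n in("top","side")]
cv2.imwrite("pics/p3.png",np.hstack([cv2.resize(a[0][100:280,120:320],(400,360)),cv2.resize(a[1][150:310,150:350],(400,360))]))
```

```text
[-0.7612415  -0.24059721 -0.79303992] [0.4517397  0.1771005  0.30245242] 10.05
```

View pics/p3.png

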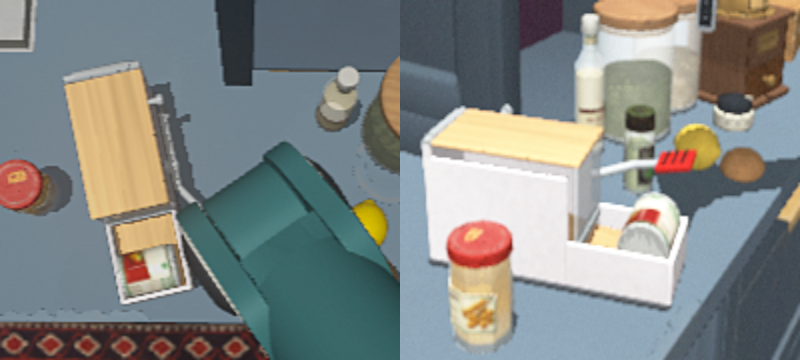

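The lid is shut, the tin lies in the tray at about (650,225), the pad is back up, the other items haven't moved, and the gripper is clear.

```bash
python3 -c "from rig import *;print(hand_in())"
```

```text
the job is handed in; nothing more can be done
None
```

The tin rolled out and lies in the tray, the lid was eased shut, the arm is clear, and the job was handed in at about 10 s of the 38 s allowed.

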